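# Rack the wheel-nut sockets in order of size

### The job

Put the four wheel-nut sockets back on the rail in order of size: the largest on the pad next to the red end block, then each next smaller one on the next pad, ending with the smallest beside the grey block. Stand each one upright, foot down and centred on its pad, and let go of it; leave the small oil bottle standing where it is.

Things in the scene. Friction and masses are not known exactly. Their poses are not given: they have to be found in the camera images.
- socket_a: The smallest of four round dark-steel wheel-nut impact sockets: diameter 26 mm (same all the way up), height 50 mm, yellow sleeve band round its lower part and yellow round the black hexagon in its top. Stands upright on its foot; about 120 g. Origin: centre of its underside, z up; yaw has no meaning.
- socket_b: The second smallest of four round dark-steel wheel-nut impact sockets: diameter 34 mm (same all the way up), height 58 mm, green sleeve band round its lower part and green round the black hexagon in its top. Stands upright on its foot; about 220 g. Origin: centre of its underside, z up; yaw has no meaning.
- socket_c: The second largest of four round dark-steel wheel-nut impact sockets: diameter 42 mm (same all the way up), height 66 mm, blue sleeve band round its lower part and blue round the black hexagon in its top. Stands upright on its foot; about 360 g. Origin: centre of its underside, z up; yaw has no meaning.
- socket_d: The largest of four round dark-steel wheel-nut impact sockets: diameter 50 mm (same all the way up), height 74 mm, white sleeve band round its lower part and white round the black hexagon in its top. Stands upright on its foot; about 550 g. Origin: centre of its underside, z up; yaw has no meaning.
- pad_1: Round flat pad, black with a white rim, 60 mm in diameter, number 1 of the row of four along a low fixed aluminium rail (rail 380 mm long, 70 mm wide, top 30 mm above the bench). Pads are 85 mm apart; pad_1 is at the robot's right-hand (-y) end, pad_4 at the left-hand end. Origin: centre of its underside, on the rail top; its upper face is 3 mm higher, 33 mm above the bench. Its y axis runs along the rail, x across it. Fixed.
- pad_2: Round flat pad, black with a white rim, 60 mm in diameter, number 2 of the row of four along a low fixed aluminium rail (rail 380 mm long, 70 mm wide, top 30 mm above the bench). Pads are 85 mm apart; pad_1 is at the robot's right-hand (-y) end, pad_4 at the left-hand end. Origin: centre of its underside, on the rail top; its upper face is 3 mm higher, 33 mm above the bench. Its y axis runs along the rail, x across it. Fixed.
- pad_3: Round flat pad, black with a white rim, 60 mm in diameter, number 3 of the row of four along a low fixed aluminium rail (rail 380 mm long, 70 mm wide, top 30 mm above the bench). Pads are 85 mm apart; pad_1 is at the robot's right-hand (-y) end, pad_4 at the left-hand end. Origin: centre of its underside, on the rail top; its upper face is 3 mm higher, 33 mm above the bench. Its y axis runs along the rail, x across it. Fixed.
- pad_4: Round flat pad, black with a white rim, 60 mm in diameter, number 4 of the row of four along a low fixed aluminium rail (rail 380 mm long, 70 mm wide, top 30 mm above the bench). Pads are 85 mm apart; pad_1 is at the robot's right-hand (-y) end, pad_4 at the left-hand end. Origin: centre of its underside, on the rail top; its upper face is 3 mm higher, 33 mm above the bench. Its y axis runs along the rail, x across it. Fixed.
- red_block: Red block fixed on one end of the rail, beyond the last pad (47 mm from that pad's centre); 20 mm along the rail, 60 mm across, 22 mm high. A grey block of the same shape is on the other end. Which end is red differs from start to start. Origin: centre of its underside, on the rail top.
- oil_bottle: Small amber oil bottle with black cap, 32 mm in diameter, 70 mm high, standing loose among the sockets; not to be disturbed. Origin: centre of its underside. (A yellow tape roll, 68 mm across and 24 mm high, also lies loose among the sockets, at least 95 mm from their centres; it is not listed.)

How it is judged (in metres and radians):
At the end, for the whole second after the job is handed in: All four sockets stand upright (within 0.1 rad) and at rest, each centred within 12 mm on its own pad and resting on it, largest at the red block, sizes falling towards the other end; the robot has let go (((horizontal distance between red_block and pad_1 below 0.07 m and horizontal distance between socket_d and pad_1 below 0.012 m and horizontal distance between socket_c and pad_2 below 0.012 m and horizontal distance between socket_b and pad_3 below 0.012 m and horizontal distance between socket_a and pad_4 below 0.012 m) or (horizontal distance between red_block and pad_4 below 0.07 m and horizontal distance between socket_d and pad_4 below 0.012 m and horizontal distance between socket_c and pad_3 below 0.012 m and horizontal distance between socket_b and pad_2 below 0.012 m and horizontal distance between socket_a and pad_1 below 0.012 m)) and angle between each of socket_a, socket_b, socket_c, socket_d's own z axis and vertical below 0.1 rad and height (world z) of socket_a between 0.029 and 0.038 m and linear speed of each of socket_a, socket_b, socket_c, socket_d below 0.02 m/s and angular speed of each of socket_a, socket_b, socket_c, socket_d below 0.2 rad/s and height (world z) of socket_b between 0.029 and 0.038 m and height (world z) of socket_c between 0.029 and 0.038 m and height (world z) of socket_d between 0.029 and 0.038 m); the robot touches nothing.
It fails at once if the oil bottle is shifted by more than 30 mm or tipped over (distance of oil_bottle from where it was at the start of the episode above 0.03 m or angle between oil_bottle's own z axis and vertical above 0.4 rad).
It also fails if it takes over 96 s, if anything falls off the work surface, if the arm or the gripper's body presses on something with over 40 N, if the wrist force passes 120 N, or if a joint passes its speed limit or range.

### The arm

A 6-joint arm with a two-finger parallel gripper is mounted at the origin on the work surface. World frame = base frame: x ahead of the robot, y to its left, z up, the work surface at z = 0. Lengths are in mm, angles in rad, forces in N, time in s.
With the tool pointing down it reaches from about 275 to 750 mm from the base axis. Payload 10.2 kg.
Tool frame: the origin (TCP) lies between the finger pads; the fingertips stand 8 mm ahead of it and the grasp point (between the pads) lies 11 mm behind it; z points along the fingers, x is the direction in which the jaws open and shut, and the axes are right-handed (so a half turn about z gives the same grasp; the last joint's range is limited). The gripper opens to 85 mm and grips with 20 to 120 N. Pads are 22 mm wide; open, the fingers measure 114 mm over their backs; the gripper's body (76 mm by 85 mm) begins 54 mm behind the grasp point. The pads swing forward as they close: fully open they stand 13 mm farther back than shut.
Start: joints at [-1.376, 0.313, 1.498, -0, 1.331, -0.223], TCP at [213.007, -479.853, 208.794] pointing down, gripper open.
Joint ranges: [-2.94, 2.94], [-0.97, 2.17], [0.19, 2.56], [-1.23, 4.37], [0.02, 3.11], [-2.88, 2.88]. Speed limits (rad/s): [2.39, 2.39, 3.01, 3.14, 3.14, 3.14].

### API

Orientations are given as a unit quaternion [w, x, y, z].
In Python, from rig import sense, eyes, ctrl gives the robot as it stands.
- The arm moves only by the tool move_arm, never from a script. Its argument "rows" is a list that holds one entry, the list of rows, each a list of 5 numbers: the shift along the tool's x, y, z in mm, then the turn about the tool's z in units of 6 degrees (1.0 is 6 degrees), then the gripper command: -1 is shut, 1 is fully open, values between are in proportion. In form: [[[dx, dy, dz, roll, jaw], ...]]. A call has 1 to 12 rows; each row is the pose to reach, as a shift and turn from the pose measured when the call began, along the tool's axes at that moment; what a row does not reach only later rows make up. A row lasts 1/8 s, in which the tool goes at most 62.5 mm and 10.7 degrees, less where a joint would pass 70% of its speed; a pose out of reach is approached as far as the arm can. A call with a gripper value outside its range is refused whole. The fingers move at their own pace and stop on an object; "squeeze" is the grip in N (left out, the last holds). Time passes only in rows, so rows that repeat a pose let the fingers close. It gives the time, the measured TCP pose, the force and the opening at its end, in the units of the state.
- sense(): the state, without advancing time (a new reading comes with each control period).
- eyes.capture(name): name is "side" or "top" or "wrist"; returns a dict with "color" (384x512x3 uint8, blue, green, red), "vertical_fov" (degrees; the focal length in pixels is half the picture's height over the tangent of half this angle, whatever the lens; pixels are square), "cx", "cy" (the principal point, pixels), "xyz" and "attitude" of the camera in the world. Camera axes: x right, y down, z forward; pixel columns grow to the right and rows downward; lengths in mm; the calibration is good to about 2 mm. A picture is of the moment at which its call begins. There is no depth.
- ctrl.finish_job(): hands the job in, once; it reports no verdict.
The state is a dict: "time_s": time; "joints": joint angles; "dq": joint speeds; "tau": joint torques, N m; "eef_pos": TCP position; "ee_rot": TCP orientation; "force": force on the tool from outside, world axes, zero at the start; "wrist_torque": the same for the moment, N m; "grip_width": opening from 0.0 (shut) to 1.0 (fully open).
Only numpy, scipy, OpenCV 4.12 (cv2) and the standard library are available. Lean on these libraries where they do the work, as an engineer would, in place of code of your own. Each camera call takes 0.05 s, during which the arm holds its last target. There are 200 camera calls.

## Working session

There is one attempt and no reset: what is moved stays moved. The work goes in short steps, Python scripts to look and compute and a tool call to move; the robot and the scene stay as the last step left them, time stands still between calls to the robot, and variables do not carry over. Pictures are saved under pics/ and viewed, about 12 in all and at most 16, crops included, and the job is handed in when it is done.

Besides the shell and the picture viewer there is one more tool, called after "Request:" as a command line: name --argument value ..., lists and objects as JSON in quotes. move_arm: Moves the arm, as the interface text tells. Its arguments: {"type":"object","properties":{"rows":{"type":"array","items":{"type":"array","items":{"type":"array","items":{"type":"number"}}}},"squeeze":{"type":"number"}},"required":["rows"]}

```bash
ls; mkdir -p pics; cat > h.py <<'E'
import numpy as np,cv2
from scipy.spatial.transform import Rotation as R
from rig import sense,eyes,ctrl
def cap(n,f=None):
    c=eyes.capture(n)
    if f: cv2.imwrite('pics/'+f+'.png',c['color'])
    return c
def rot(q): return R.from_quat([q[1],q[2],q[3],q[0]]).as_matrix()
def ray(c,u,v):
    f=c['color'].shape[0]/2/np.tan(np.radians(c['vertical_fov'])/2)
    d=rot(c['attitude'])@np.array([(u-c['cx'])/f,(v-c['cy'])/f,1.]); return np.array(c['xyz'],float),d/np.linalg.norm(d)
def onz(c,u,v,z):
    o,d=ray(c,u,v); return o+d*(z-o[2])/d[2]
def pix(c,p):
    f=c['color'].shape[0]/2/np.tan(np.radians(c['vertical_fov'])/2)
    q=rot(c['attitude']).T@(np.array(p,float)-np.array(c['xyz'])); return f*q[0]/q[2]+c['cx'],f*q[1]/q[2]+c['cy']
E
python3 - <<'E'
from h import *
for n in ['side','top','wrist']:
    c=cap(n,n+'0'); print(n,{k:v for k,v in c.items() if k!='color'})
print(sense())
a=[cv2.imread(f'pics/{n}0.png') for n in ['side','top','wrist']]
cv2.imwrite('pics/all0.png',cv2.resize(np.hstack(a[:2]),None,fx=.78,fy=.78))
E
```

```text
pics
side {'vertical_fov': 49.805744170377324, 'cx': 269.72102852768796, 'cy': 196.83794489710374, 'xyz': array([248.74347116, 600.99232459, 784.30493282]), 'attitude': array([ 0.07754172, -0.21003502,  0.9121192 , -0.34338192])}
top {'vertical_fov': 49.51120214741591, 'cx': 250.37314013405663, 'cy': 184.67580251581083, 'xyz': array([ 415.59041151,    9.37524576, 1053.98064793]), 'attitude': array([ 0.04075632, -0.70554991,  0.70578842, -0.04899953])}
wrist {'vertical_fov': 58.69692851745887, 'cx': 257.0863498495808, 'cy': 190.70799905204402, 'xyz': array([ 278.71976153, -449.35040862,  374.12028811]), 'attitude': array([ 0.12047518,  0.82975476, -0.53925532, -0.07871764])}
{'time_s': 0.15, 'joints': array([-1.37644854e+00,  3.13296165e-01,  1.49826176e+00, -1.10732570e-05,
        1.33100141e+00, -2.23405575e-01]), 'dq': array([ 0.00100779, -0.00304211, -0.00253099,  0.0001607 , -0.00066351,
       -0.00126485]), 'tau': array([ 6.93826387e-04, -4.12367713e+01, -2.59796369e+01, -2.16161111e-04,
        3.19087005e-03,  2.19138610e-05]), 'eef_pos': array([ 212.9370977 , -479.6401707 ,  208.37980668]), 'ee_rot': array([-3.42953159e-04,  8.38364518e-01, -5.45109807e-01, -3.40626639e-04]), 'force': array([-0.64511675, -0.15692387,  0.05752941]), 'wrist_torque': array([ 0.00472433, -0.04464294, -0.01285201]), 'grip_width': 0.995058989660099}
```

View pics/top0.png

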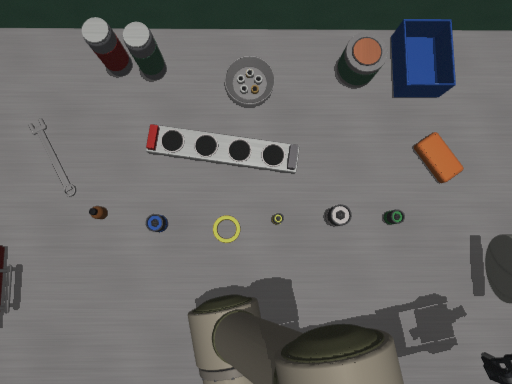

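View pics/side0.png

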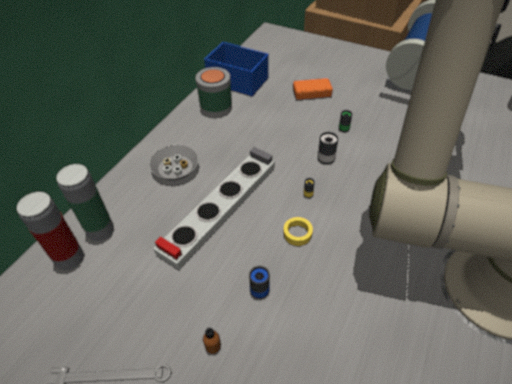

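The red block is on the left (+y) end, which is pad_4, so D goes on pad 4, C on pad 3, B on pad 2 and A on pad 1. In the top view the sockets are at B (397,216), D (340,215), A (278,218) and C (156,223). The bottle is at (98,212) and the pads run from (172,140) to (273,155). The side view shows the same layout. Next I'll triangulate.

```bash
cat >> h.py <<'E'
def tri(c1,p1,c2,p2):
    (a,d),(b,e)=ray(c1,*p1),ray(c2,*p2)
    s,t=np.linalg.lstsq(np.c_[d,-e],b-a,rcond=None)[0]
    return (a+s*d+b+t*e)/2,np.linalg.norm(a+s*d-b-t*e)
def dark(c,u,v,r,mx,thr=60):
    "centroid of dark blob nearest (u,v) within radius r of it"
    g=c['color'].max(2); m=(g<thr).astype(np.uint8); k=np.zeros_like(m); cv2.circle(k,(int(u),int(v)),r,1,-1)
    n,l,s,ce=cv2.connectedComponentsWithStats(m&k)
    o=[(np.hypot(*(ce[i]-[u,v])),*ce[i],s[i,4]) for i in range(1,n) if 5<s[i,4]<mx]
    return min(o)[1:] if o else None
E
python3 - <<'E'
from h import *
t,s=cap('top'),cap('side')
T=dict(p4=(172,140),p3=(206,145),p2=(239,150),p1=(273,155))
S=dict(p4=(184,235),p3=(208,211),p2=(230,188),p1=(250,169))
P={}
for k in T:
    a,b=dark(t,*T[k],14,800),dark(s,*S[k],16,800); p,e=tri(t,a[:2],s,b[:2]); P[k]=onz(t,*a[:2],33)
    print(k,np.round(a,1),np.round(b,1),p.round(1),'err',e.round(1),'z33:',P[k].round(1),onz(s,*b[:2],33).round(1))
d=P['p4']-P['p1'];print(np.linalg.norm(d),np.degrees(np.arctan2(-d[0],d[1])))
T=dict(B=(397,216),D=(340,215),A=(278,218),C=(156,223),bot=(98,212))
S=dict(B=(346,120),D=(328,146),A=(309,187),C=(260,282),bot=(211,340))
big=[]
for k in T:
    for c,(u,v) in ((t,T[k]),(s,S[k])):
        big.append(cv2.resize(c['color'][v-20:v+20,u-20:u+20],(160,160),interpolation=cv2.INTER_NEAREST))
cv2.imwrite('pics/crops.png',np.vstack([np.hstack(big[0::2]),np.hstack(big[1::2])]))
E
```

```text
p4 [171.6 140.3 313. ] [183.3 235.2 264. ] [658.  194.4  32.1] err 0.2 z33: [657.7 194.2  33. ] [657.6 194.9  33. ]
p3 [205.3 145.1 314. ] [207.7 210.7 225. ] [645.9 110.1  32.4] err 0.5 z33: [645.5 109.9  33. ] [645.9 110.6  33. ]
p2 [238.8 149.9 312. ] [230.  188.6 193. ] [633.8  26.2  32.5] err 0.1 z33: [633.6  26.2  33. ] [633.5  26.6  33. ]
p1 [272.6 154.7 316. ] [250.1 168.3 164. ] [621.8 -58.1  32.6] err 0.7 z33: [621.4 -58.2  33. ] [621.9 -57.7  33. ]
255.00903943869793 -8.178208820810385
```

View pics/crops.png

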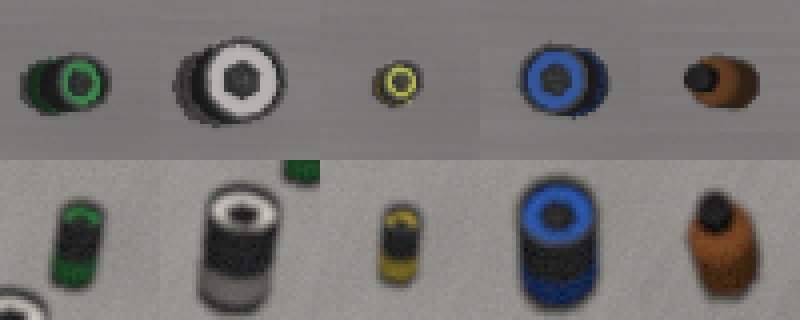

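The crops show each coloured top ring with its dark hexagon clearly in both views. All pads triangulate to z of about 32.4 mm and 85 mm spacing, which agrees with the text. Next I'll take the socket ring centres from the bright-ring masks.

```bash
python3 - <<'E'
from h import *
t,s=cap('top'),cap('side')
T=dict(B=(397,216),D=(340,215),A=(278,218),C=(156,223),bot=(98,212))
S=dict(B=(346,120),D=(328,146),A=(309,187),C=(260,282),bot=(211,340))
H=dict(A=50,B=58,C=66,D=74)
hand=dict(B=(345.9,112.2),D=(328,139),A=(309,181),C=(258.8,275.2))
st=sense(); tcp=np.array(st['eef_pos']); 
for k in H:
    u,v=T[k]; c=t['color'][v-20:v+20,u-20:u+20].astype(int)
    sat=c.max(2)-c.min(2); m=(c.min(2)>150) if k=='D' else (sat>50)&(c.max(2)>dict(A=150,B=110,C=130)[k])
    cn=max(cv2.findContours(m.astype(np.uint8),cv2.RETR_EXTERNAL,cv2.CHAIN_APPROX_NONE)[0],key=cv2.contourArea)
    (x,y),r=cv2.minEnclosingCircle(cn); M=cv2.moments(cn); x,y=M['m10']/M['m00'],M['m01']/M['m00']
    p=(u-20+x,v-20+y); q,e=tri(t,p,s,hand[k]); z=onz(t,*p,H[k])
    print(k,np.round(p,1),'r',round(r,1),'tri',q.round(1),'err',e.round(1),'onz',z.round(1),onz(s,*hand[k],H[k]).round(1),'reach',np.hypot(*z[:2]).round())
print('bottle',onz(t,85-.5+0,212,70))
E
```

```text
A [278. 218.] r 3.4 tri [463.7 -68.7  48.4] err 1.3 onz [463.  -68.8  50. ] [463.9 -67.1  50. ] reach 468.0
B [396.9 216.3] r 5.0 tri [ 467.5 -352.4   60.9] err 2.3 onz [ 466.6 -353.8   58. ] [ 469.5 -355.9   58. ] reach 586.0
C [154.2 222.3] r 6.8 tri [452.6 226.   60.2] err 0.1 onz [452.3 224.7  66. ] [451. 229.  66.] reach 505.0
D [340.3 214.5] r 8.5 tri [ 471.3 -215.8   66.1] err 1.6 onz [ 470.  -214.2   74. ] [ 469.6 -206.5   74. ] reach 517.0
bottle [476.31182777 388.02505496  70.        ]
```

```bash
cat >> h.py <<'E'
YAW=np.arctan2(-.1424,.9898)
def go(*t):
    "print tool-axis shift and roll to world TCP target(s)"
    s=sense(); M=rot(s['ee_rot']); p=np.array(s['eef_pos']); yaw=np.arctan2(M[1,0],M[0,0])
    d=(YAW-yaw+np.pi/2)%np.pi-np.pi/2
    print('tcp',p.round(1),'yaw',np.degrees(yaw).round(1),'t',round(s['time_s'],2),'w',s['grip_width'].round(3),'F',np.round(s['force'],1),'tilt',np.degrees(np.arccos(-M[2,2])).round(2))
    for q in t: print(q,'->',(M.T@(np.array(q)-p)).round(1),'roll',(-np.degrees(d)/6).round(2))
E
python3 -c "
from h import *
go((470,-213,208))"
```

```text
Traceback (most recent call last):
  File "h.py", line 32, in go
    print('tcp',p.round(1),'yaw',np.degrees(yaw).round(1),'t',round(s['time_s'],2),'w',s['grip_width'].round(3),'F',np.round(s['force'],1),'tilt',np.degrees(np.arccos(-M[2,2])).round(2))
                                                                                       ^^^^^^^^^^^^^^^^^^^^^
AttributeError: 'float' object has no attribute 'round'
```

```bash
sed -i "s/s\['grip_width'\].round(3)/round(s['grip_width'],3)/" h.py
python3 -c "
from h import *
go((470,-213,208))"
```

```text
tcp [ 213.  -479.8  208.7] yaw -66.1 t 0.35 w 0.997 F [-0.9 -0.2  0. ] tilt 0.01
(470, -213, 208) -> [-139.6 -343.1    0.7] roll -9.65
```

Request:
move_arm --rows '[[[-70,-170,0,-4.8,1],[-140,-343,0,-9.65,1],[-140,-343,0,-9.65,1],[-140,-343,0,-9.65,1],[-140,-343,0,-9.65,1],[-140,-343,0,-9.65,1],[-140,-343,0,-9.65,1],[-140,-343,0,-9.65,1],[-140,-343,0,-9.65,1],[-140,-343,0,-9.65,1]]]'

```text
time_s: 1.6
eef_pos: [469.2, -213.5, 208.8]
ee_rot: [-0.0, 0.997, -0.072, -0.0]
force: [-0.1, 0.6, 0.4]
grip_width: 1.001
```

```bash
python3 -c "
from h import *
go((470,-213,208))
c=cap('wrist','w1');print(c['xyz'])
for k,p in dict(D=(470,-214,74),B=(467,-354,58),A=(463.5,-68.5,50)).items(): print(k,np.round(pix(c,p),1))
"
```

```text
tcp [ 469.2 -213.5  208.8] yaw -8.3 t 1.6 w 1.001 F [-0.1  0.6  0.4] tilt 0.01
(470, -213, 208) -> [ 0.7 -0.6  0.8] roll -0.01
[ 479.07251654 -140.78043718  374.61381966]
D [258.8 174.1]
B [274.6 297.3]
A [226.9   4.4]
```

View pics/w1.png

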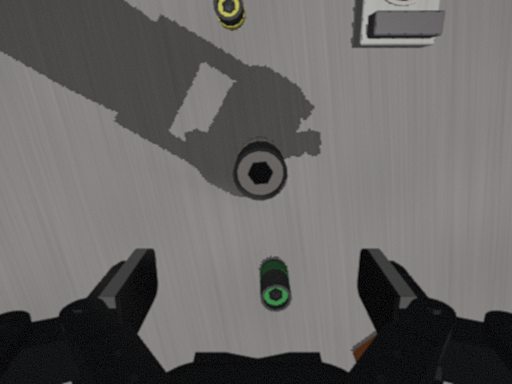

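The wrist view shows the D hexagon at (261,173), B at (276,294) and A at (229,7), all within about 3 px of my predictions. Next I'll triangulate top against wrist.

```bash
python3 -c "
from h import *
t,c=cap('top'),cap('wrist')
for k,a,b,n,h in (('D',(340.3,214.5),(261,173),25,74),('B',(396.9,216.3),(275.5,294.5),14,58),('A',(278,218),(229,7),12,50)):
    g=dark(c,*b,n//2+2,900,40); print(k,g)
    q,e=tri(t,a,c,g[:2] if g and k=='D' else b); print(q.round(1),e.round(1),onz(c,*b,h).round(1))
go((470.5,-213,120),(470.5,-213,36))"
```

```text
D (np.float64(259.70899470899474), np.float64(172.95238095238096), np.int32(378))
[ 470.8 -217.4   57.2] 1.1 [ 472.3 -213.    74. ]
B (np.float64(275.03076923076924), np.float64(294.8615384615385), np.int32(65))
[ 467.7 -358.3   45.9] 1.3 [ 468.7 -350.5   58. ]
A None
[464.  -69.2  43. ] 1.6 [465.1 -70.5  50. ]
tcp [ 469.4 -213.1  208.8] yaw -8.2 t 1.75 w 1.003 F [-0.6  0.  -0.7] tilt 0.02
(470.5, -213, 120) -> [ 1.  -0.2 88.8] roll -0.0
(470.5, -213, 36) -> [  1.1  -0.2 172.8] roll -0.0
```

```bash
python3 -c "
from h import *
s=cap('side'); im=cv2.imread('pics/side0.png'); t=cap('top')
for k,p,a,cr in (('D',(471,-213.5,74),(340.3,214.5),(328,146)),('C',(452.3,224.7,66),(154.2,222.3),(260,282)),('B',(468,-352,58),(396.9,216.3),(346,120)),('A',(464,-69.5,50),(278,218),(309,187))):
    u,v=np.round(cr).astype(int); c=im[v-20:v+5,u-14:u+15].astype(int)
    m=(c.min(2)>130) if k=='D' else (c.max(2)-c.min(2)>55)
    m[:,:]&=(np.arange(25)<22)[:,None]
    n,l,st,ce=cv2.connectedComponentsWithStats((m*255).astype(np.uint8))
    print(k,'pred',np.round(pix(s,p),1),[ (st[i,0]+u-14,st[i,1]+v-20,st[i,2],st[i,3],st[i,4]) for i in range(1,n) if st[i,4]>5])
    # silhouette: rows dark vs bench along column
    col=im[v-22:v+24,int(pix(s,p)[0])].max(1); print(v-22,col)
"
```

```text
D pred [328.4 137.3] [(np.int64(314), np.int64(126), np.int32(29), np.int32(22), np.int32(282)), (np.int64(321), np.int64(134), np.int32(16), np.int32(9), np.int32(65))]
124 [148 150 153 148 150 151 137 114  70  83 140 167 156 102  49  36  31  68
  93  88  60  41  38  39  34  31  37  34  39  37  41  49  80  98 102  99
  98  88  63  56  82 130 148 152 147 146]
C pred [259.2 273.2] [(np.int64(251), np.int64(268), np.int32(17), np.int32(15), np.int32(150))]
260 [146 149 146 148 144 117  80  61 101 149 164 145 100  51  37  50  46  51
  43  90 132 144 109  72  42  37  31  30  31  32  34  43  50  71  87  80
  77  65  56  72 110 135 142 144 148 144]
B pred [346.  113.1] []
98 [145 150 144 151 143 148 151 147 151 151 141 118  82  71 104  95  69  43
  41  42  33  41  39  32  37  36  36  43  65  74  77  66  59  49  81 119
 141 150 147 147 148 152 145 150 146 149]
A pred [309.3 180.4] [(np.int64(306), np.int64(180), np.int32(7), np.int32(4), np.int32(17))]
165 [151 148 150 149 149 152 149 151 151 150 156 144 112  79  83 136 126  84
  47  48  45  36  30  35  35  31  49  73 101 118 112  97  76  83 123 143
 150 150 148 149 146 152 151 149 147 148]
```

Measured heights come out about 66–74 mm for D, against 74 mm in the text. One pixel is worth 3–4 mm, so this fits, and the grasp has 25 mm of clearance to the gripper body. Now grasping D.

Request:
move_arm --rows '[[[1.5,0,60,0,1],[1.5,0,110,0,1],[1.5,0,150,0,1],[1.5,0,172,0,1],[1.5,0,172,0,1],[1.5,0,172,0,-1],[1.5,0,172,0,-1],[1.5,0,172,0,-1],[1.5,0,172,0,-1],[1.5,0,172,0,-1],[1.5,0,172,0,-1],[1.5,0,172,0,-1]]]' --squeeze 50

```text
time_s: 3.35
eef_pos: [471.8, -213.5, 38.2]
ee_rot: [0.001, 0.997, -0.071, 0.001]
force: [0.3, 0.8, 6.0]
grip_width: 0.554
```

```bash
python3 -c "
from h import *
go((470.5,-213,150),(657.8,194.5,150),(657.8,194.5,75))
cap('wrist','w2')"
```

```text
tcp [ 471.8 -213.5   38.2] yaw -8.2 t 3.35 w 0.554 F [0.3 0.8 6. ] tilt 0.14
(470.5, -213, 150) -> [  -1.1   -0.2 -111.8] roll -0.0
(657.8, 194.5, 150) -> [ 126.3 -430.2 -111.9] roll -0.0
(657.8, 194.5, 75) -> [ 126.1 -430.3  -36.9] roll -0.0
```

View pics/w2.png

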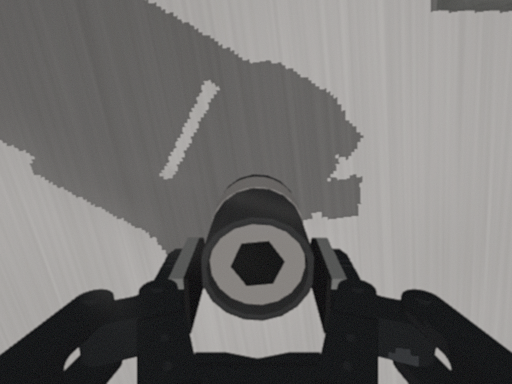

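D is gripped: the opening is about 47–50 mm and the hexagon is centred between the jaws at (258,263). Lifting now and carrying it to pad 4.

Request:
move_arm --rows '[[[0,0,-50,0,-1],[0,0,-105,0,-1],[20,-60,-115,0,-1],[37,-120,-115,0,-1],[55,-180,-115,0,-1],[73,-240,-115,0,-1],[91,-300,-115,0,-1],[108,-360,-115,0,-1],[118,-400,-115,0,-1],[126,-430,-112,0,-1],[126,-430,-112,0,-1],[126,-430,-112,0,-1]]]'

```text
time_s: 4.9
eef_pos: [657.1, 193.8, 149.6]
ee_rot: [0.001, 0.997, -0.071, 0.0]
force: [-0.3, -0.8, -5.6]
grip_width: 0.549
```

```bash
python3 -c "
from h import *
c=cap('wrist','w3'); z=sense()['eef_pos'][2]-38.2+74
g=dark(c,258,263,30,3000,28); print(g, onz(c,*g[:2],z).round(1),'z',z)
go((657.8,194.5,85),(657.8,194.5,72))
"
```

```text
(np.float64(258.185212845407), np.float64(262.6654219566841), np.int32(1339)) [657.3 196.9 185.7] z 185.72777373438765
tcp [657.2 193.5 149.9] yaw -8.2 t 4.95 w 0.555 F [ 0.2  0.2 -5.2] tilt 0.13
(657.8, 194.5, 85) -> [ 0.3 -1.2 64.9] roll -0.01
(657.8, 194.5, 72) -> [ 0.3 -1.2 77.9] roll -0.01
```

View pics/w3.png

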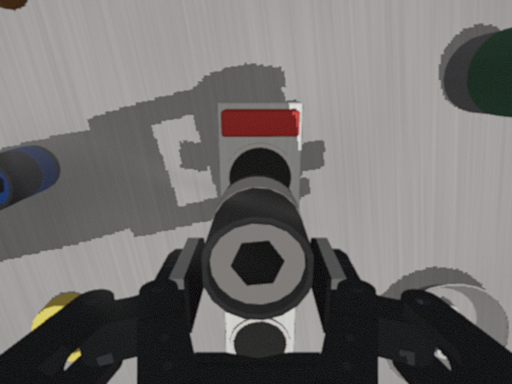

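The view shows D held above pad 4 beside the red block. It sits about 2 mm off in y, which is within tolerance. Lowering now.

Request:
move_arm --rows '[[[0.3,0,40,0,-1],[0.3,0,62,0,-1],[0.3,0,70,0,-1],[0.3,0,75,0,-1],[0.3,0,77.5,0,-1],[0.3,0,78.5,0,-1],[0.3,0,78.5,0,-1],[0.3,0,78.5,0,-1]]]'

```text
time_s: 5.95
eef_pos: [657.8, 193.4, 71.7]
ee_rot: [0.001, 0.997, -0.072, 0.001]
force: [0.3, 0.1, -5.8]
grip_width: 0.554
```

Request:
move_arm --rows '[[[0,0,1,0,-1],[0,0,2,0,-1],[0,0,2,0,-1]]]'

```text
time_s: 6.32
eef_pos: [658.0, 193.3, 71.3]
ee_rot: [0.001, 0.997, -0.072, 0.002]
force: [-3.8, -2.1, 6.7]
grip_width: 0.551
```

Force has turned upward, so the socket is seated. Releasing and rising.

Request:
move_arm --rows '[[[0,0,0,0,1],[0,0,0,0,1],[0,0,0,0,1],[0,0,0,0,1],[0,0,0,0,1],[0,0,-30,0,1],[0,0,-85,0,1],[0,0,-135,0,1],[0,0,-137,0,1],[0,0,-137,0,1]]]'

```text
time_s: 7.58
eef_pos: [657.3, 193.5, 207.4]
ee_rot: [0.001, 0.997, -0.072, 0.001]
force: [0.3, 0.1, -0.8]
grip_width: 0.998
```

```bash
python3 -c "
from h import *
c=cap('wrist','w4'); print('predicted D px',pix(c,(657.8,194.5,107)))
u,v=pix(c,(657.8,194.5,107)); g=dark(c,u,v,25,2000,28); print(g,onz(c,*g[:2],107) if g else 0)
go((452.3,225,208))
"
```

```text
predicted D px (np.float64(258.05408232071625), np.float64(182.33553892437837))
(np.float64(258.0323383084577), np.float64(181.89054726368158), np.int32(402)) [657.83546797 194.87100662 107.        ]
tcp [657.1 193.4 206.7] yaw -8.2 t 7.62 w 1.0 F [ 0.1 -0.2 -1.2] tilt 0.12
(452.3, 225, 208) -> [-207.2   -1.9   -1.5] roll -0.01
```

View pics/w4.png

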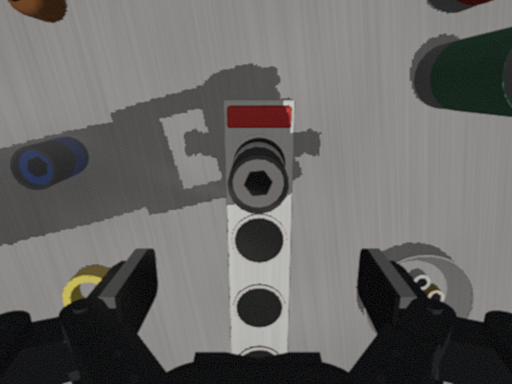

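D stands upright on pad 4, its hexagon at (258,182) putting it within 0.5 mm of the pad centre. C is visible at (38,167). Moving to C.

Request:
move_arm --rows '[[[-60,0,0,0,1],[-120,0,0,0,1],[-180,0,0,0,1],[-207,-2,0,0,1],[-207,-2,0,0,1],[-207,-2,0,0,1],[-207,-2,0,0,1]]]'

```text
time_s: 8.5
eef_pos: [453.2, 224.7, 205.9]
ee_rot: [0.001, 0.997, -0.072, -0.0]
force: [0.5, -0.2, 0.5]
grip_width: 1.002
```

```bash
python3 -c "
from h import *
c4=dict(c_=0); c=cap('wrist','w5'); u,v=pix(c,(452.3,225,66)); g=dark(c,u,v,18,2000,40); print((u,v),g,onz(c,*g[:2],66).round(1))
t=cap('top'); print(tri(t,(154.2,222.3),c,g[:2]))
go((453,225,208))
"
```

```text
(np.float64(256.78869959268656), np.float64(171.86601540507564)) (np.float64(257.5), np.float64(168.5), np.int32(260)) [453.4 228.   66. ]
(array([452.82517723, 226.33936771,  58.32537373]), np.float64(0.6669961492827233))
tcp [453.  224.8 206.1] yaw -8.3 t 8.6 w 1.001 F [-0.9 -0.4 -0.2] tilt 0.13
(453, 225, 208) -> [-0.1 -0.2 -1.9] roll -0.01
```

Request:
move_arm --rows '[[[0,-1.5,60,0,1],[0,-1.5,115,0,1],[0,-1.5,155,0,1],[0,-1.5,176,0,1],[0,-1.5,176,0,1],[0,-1.5,176,0,-1],[0,-1.5,176,0,-1],[0,-1.5,176,0,-1],[0,-1.5,176,0,-1],[0,-1.5,176,0,-1],[0,-1.5,176,0,-1],[0,-1.5,176,0,-1]]]'

```text
time_s: 10.1
eef_pos: [453.8, 226.0, 31.3]
ee_rot: [0.001, 0.997, -0.072, 0.001]
force: [-0.8, -1.8, 5.1]
grip_width: 0.468
```

```bash
python3 -c "
from h import *
go((453,225,150),(645.8,110.1,150),(645.8,110.1,75))
c=cap('wrist','w6');u,v=pix(c,(453.2,226.5,66)); g=dark(c,u,v,25,2500,28); print((u,v),g,onz(c,*g[:2],66).round(1))"
```

```text
tcp [453.8 226.   31.3] yaw -8.3 t 10.1 w 0.468 F [-0.8 -1.8  5.1] tilt 0.14
(453, 225, 150) -> [  -0.5    1.3 -118.7] roll -0.01
(645.8, 110.1, 150) -> [ 206.8   87.3 -118.2] roll -0.01
(645.8, 110.1, 75) -> [206.7  87.2 -43.2] roll -0.01
(np.float64(257.1265428743546), np.float64(266.83810317370603)) (np.float64(258.04814814814813), np.float64(259.06296296296296), np.int32(810)) [454.1 230.1  66. ]
```

Request:
move_arm --rows '[[[0,0,-50,0,-1],[0,0,-110,0,-1],[50,30,-128,0,-1],[105,60,-128,0,-1],[160,89,-128,0,-1],[190,89,-118,0,-1],[207,89,-90,0,-1],[207,89,-55,0,-1],[207,89,-40,0,-1],[207,89,-40,0,-1],[207,89,-40,0,-1]]]'

```text
time_s: 11.52
eef_pos: [646.5, 108.4, 73.5]
ee_rot: [0.001, 0.997, -0.072, 0.002]
force: [0.7, 0.1, -3.4]
grip_width: 0.463
```

```bash
python3 -c "
from h import *
go((645.8,108.3,66),(645.8,108.3,63.5))"
```

```text
tcp [646.5 108.4  73.5] yaw -8.2 t 11.53 w 0.463 F [ 0.7  0.1 -3.4] tilt 0.27
(645.8, 108.3, 66) -> [-0.8  0.2  7.5] roll -0.01
(645.8, 108.3, 63.5) -> [-0.8  0.2 10. ] roll -0.01
```

Request:
move_arm --rows '[[[-0.5,0,5,0,-1],[-0.5,0,8,0,-1],[-0.5,0,10,0,-1],[-0.5,0,11,0,-1],[-0.5,0,11,0,-1]]]'

```text
time_s: 12.15
eef_pos: [646.2, 108.4, 64.3]
ee_rot: [0.001, 0.997, -0.072, 0.003]
force: [-5.3, -0.8, 8.7]
grip_width: 0.458
```

Seated. Releasing and rising.

Request:
move_arm --rows '[[[0,0,0,0,1],[0,0,0,0,1],[0,0,0,0,1],[0,0,0,0,1],[0,0,0,0,1],[0,0,-30,0,1],[0,0,-85,0,1],[0,0,-140,0,1],[0,0,-144,0,1],[0,0,-144,0,1]]]'

```text
time_s: 13.4
eef_pos: [645.3, 108.7, 207.6]
ee_rot: [0.001, 0.997, -0.072, 0.002]
force: [-0.2, -0.1, -1.1]
grip_width: 0.998
```

```bash
python3 -c "
from h import *
c=cap('wrist','w7'); u,v=pix(c,(645.8,110.1,99)); g=dark(c,u,v,22,2000,28); print((u,v),g,onz(c,*g[:2],99).round(1))
u,v=pix(c,(657.8,194.5,107)); g=dark(c,u,v,22,2000,28); print((u,v),g,onz(c,*g[:2],107).round(1) if g else 0)
go((464.5,-69.5,208))
"
```

```text
(np.float64(257.65019724348554), np.float64(179.30590604377593)) (np.float64(257.70588235294116), np.float64(178.66089965397924), np.int32(289)) [645.9 110.6  99. ]
(np.float64(257.5061705233322), np.float64(70.02232889570071)) (np.float64(257.01151631477927), np.float64(74.70441458733205), np.int32(521)) [657.  191.3 107. ]
tcp [645.  108.7 206.7] yaw -8.2 t 13.45 w 1.001 F [-0.3 -0.  -0. ] tilt 0.18
(464.5, -69.5, 208) -> [-153.1  202.2   -1.4] roll -0.01
```

View pics/w7.png

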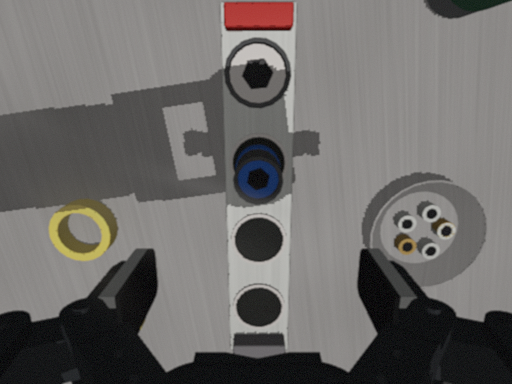

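C stands on pad 3, its hexagon at (258,179) putting it within 0.5 mm. D is still upright. Next is A.

Request:
move_arm --rows '[[[-45,45,0,0,1],[-85,90,0,0,1],[-120,135,0,0,1],[-145,180,0,0,1],[-153,202,0,0,1],[-153,202,0,0,1],[-153,202,0,0,1],[-153,202,0,0,1]]]'

```text
time_s: 14.45
eef_pos: [464.9, -68.5, 206.2]
ee_rot: [0.001, 0.997, -0.071, 0.001]
force: [-0.0, 0.1, -0.4]
grip_width: 0.999
```

```bash
python3 -c "
from h import *
c=cap('wrist','w8'); u,v=pix(c,(464.5,-69.5,50)); g=dark(c,u,v,10,2000,50); print((u,v),g,onz(c,*g[:2],50).round(1) if g else 0)
if g: print(tri(cap('top'),(278,218),c,g[:2]))
go((464.5,-69.5,20))
"
```

```text
(np.float64(257.2040584376125), np.float64(169.2711037613321)) (np.float64(256.7368421052632), np.float64(166.47368421052633), np.int32(76)) [464.4 -66.7  50. ]
(array([463.8220866 , -70.20029516,  33.8700462 ]), np.float64(0.2938346568297746))
tcp [464.8 -68.7 206.3] yaw -8.2 t 14.55 w 0.996 F [-0.4 -0.2 -0.4] tilt 0.16
(464.5, -69.5, 20) -> [ -0.6   0.6 186.3] roll 0.0
```

Request:
move_arm --rows '[[[-0.5,0,60,0,1],[-0.5,0,115,0,1],[-0.5,0,160,0,1],[-0.5,0,185,0,1],[-0.5,0,185,0,1],[-0.5,0,185,0,-1],[-0.5,0,185,0,-1],[-0.5,0,185,0,-1],[-0.5,0,185,0,-1],[-0.5,0,185,0,-1],[-0.5,0,185,0,-1],[-0.5,0,185,0,-1]]]'

```text
time_s: 16.05
eef_pos: [465.1, -69.1, 22.3]
ee_rot: [0.001, 0.997, -0.071, 0.002]
force: [-1.0, 1.7, 8.3]
grip_width: 0.267
```

```bash
python3 -c "
from h import *
go((621.7,-58,150),(621.7,-58,56))
c=cap('wrist','w9');u,v=pix(c,(464.3,-68,50)); g=dark(c,u,v,16,2500,28); print((u,v),g,onz(c,*g[:2],50).round(1) if g else 0)"
```

```text
tcp [465.1 -69.1  22.3] yaw -8.2 t 16.05 w 0.267 F [-1.   1.7  8.3] tilt 0.22
(621.7, -58, 150) -> [ 153.9  -33.  -127.3] roll 0.0
(621.7, -58, 56) -> [153.6 -33.2 -33.3] roll 0.0
(np.float64(256.72155379012565), np.float64(257.8448442032446)) (np.float64(257.17216117216117), np.float64(251.66300366300365), np.int32(273)) [464.9 -65.   50. ]
```

Request:
move_arm --rows '[[[0,0,-50,0,-1],[0,0,-105,0,-1],[50,-10,-115,0,-1],[105,-20,-115,0,-1],[140,-31,-110,0,-1],[154,-31,-80,0,-1],[154,-31,-50,0,-1],[154,-31,-42,0,-1],[154,-31,-42,0,-1],[154,-31,-42,0,-1]]]'

```text
time_s: 17.35
eef_pos: [622.4, -60.4, 66.3]
ee_rot: [0.001, 0.997, -0.071, 0.003]
force: [-0.1, -0.3, -0.4]
grip_width: 0.261
```

```bash
python3 -c "
from h import *
go((621.7,-60,58),(621.7,-60,54.5))"
```

```text
tcp [622.4 -60.4  66.3] yaw -8.2 t 17.35 w 0.261 F [-0.1 -0.3 -0.4] tilt 0.35
(621.7, -60, 58) -> [-0.8 -0.3  8.2] roll 0.0
(621.7, -60, 54.5) -> [-0.8 -0.3 11.7] roll 0.0
```

Request:
move_arm --rows '[[[-0.5,0,6,0,-1],[-0.5,0,9,0,-1],[-0.5,0,11,0,-1],[-0.5,0,12,0,-1],[-0.5,0,12,0,-1]]]'

```text
time_s: 17.98
eef_pos: [622.2, -60.4, 55.4]
ee_rot: [0.001, 0.997, -0.071, 0.003]
force: [-2.8, 0.3, 6.1]
grip_width: 0.263
```

Request:
move_arm --rows '[[[0,0,0,0,1],[0,0,0,0,1],[0,0,0,0,1],[0,0,0,0,1],[0,0,0,0,1],[0,0,-30,0,1],[0,0,-85,0,1],[0,0,-140,0,1],[0,0,-152,0,1],[0,0,-152,0,1]]]'

```text
time_s: 19.23
eef_pos: [621.2, -60.0, 207.2]
ee_rot: [0.001, 0.997, -0.071, 0.003]
force: [0.3, 0.5, -1.3]
grip_width: 1.002
```

```bash
python3 -c "
from h import *
c=cap('wrist','w10'); u,v=pix(c,(621.7,-58,83)); g=dark(c,u,v,9,2000,28); print((u,v),g,onz(c,*g[:2],83).round(1) if g else 0)
go((468,-352.5,208))
"
```

```text
(np.float64(257.04300226098223), np.float64(174.0110040467352)) (np.float64(257.16883116883116), np.float64(173.8961038961039), np.int32(77)) [621.8 -57.9  83. ]
tcp [620.8 -59.8 205.9] yaw -8.2 t 19.27 w 1.005 F [ 0.1  0.1 -1. ] tilt 0.28
(468, -352.5, 208) -> [-109.6  311.4   -1.9] roll 0.0
```

View pics/w10.png

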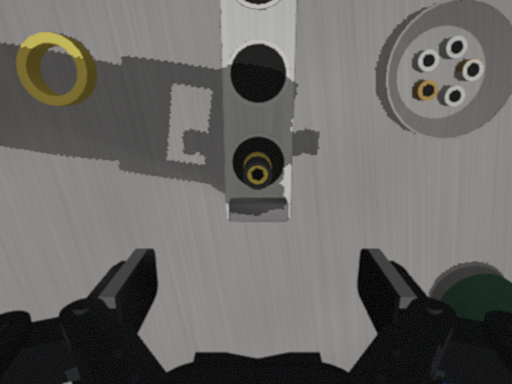

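A is on pad 1, its hexagon at (257,174) and centred to within 0.2 mm. B is the last one.

Request:
move_arm --rows '[[[-20,55,0,0,1],[-40,110,0,0,1],[-60,165,0,0,1],[-80,220,0,0,1],[-100,275,0,0,1],[-110,311,0,0,1],[-110,311,0,0,1],[-110,311,0,0,1],[-110,311,0,0,1]]]'

```text
time_s: 20.4
eef_pos: [468.2, -350.8, 205.6]
ee_rot: [0.001, 0.998, -0.07, 0.002]
force: [0.4, 0.4, -0.3]
grip_width: 1.0
```

```bash
python3 -c "
from h import *
c=cap('wrist','w11'); u,v=pix(c,(468,-352.5,58)); g=dark(c,u,v,14,2000,40); print((u,v),g,onz(c,*g[:2],58).round(1) if g else 0)
go((468,-352.5,25))
"
```

```text
(np.float64(257.2049493558306), np.float64(171.9557202274992)) (np.float64(257.47093023255815), np.float64(172.63372093023256), np.int32(172)) [ 468.2 -353.2   58. ]
tcp [ 468.2 -351.   205.8] yaw -8.1 t 20.45 w 1.002 F [-0.3  1.4  0.1] tilt 0.25
(468, -352.5, 25) -> [ -0.7   1.2 180.8] roll 0.02
```

Request:
move_arm --rows '[[[-0.5,2.5,60,0,1],[-0.5,2.5,115,0,1],[-0.5,2.5,158,0,1],[-0.5,2.5,180,0,1],[-0.5,2.5,180,0,1],[-0.5,2.5,180,0,-1],[-0.5,2.5,180,0,-1],[-0.5,2.5,180,0,-1],[-0.5,2.5,180,0,-1],[-0.5,2.5,180,0,-1],[-0.5,2.5,180,0,-1],[-0.5,2.5,180,0,-1]]]'

```text
time_s: 21.95
eef_pos: [468.4, -354.2, 27.1]
ee_rot: [0.002, 0.998, -0.071, 0.003]
force: [-0.5, 0.7, 5.3]
grip_width: 0.368
```

```bash
python3 -c "
from h import *
go((468,-353,150),(633.7,26.4,160),(633.7,26.4,60))
c=cap('wrist','w12');u,v=pix(c,(468.2,-352,58)); g=dark(c,u,v,20,2500,28); print((u,v),g,onz(c,*g[:2],58).round(1) if g else 0)"
```

```text
tcp [ 468.4 -354.2   27.1] yaw -8.1 t 21.95 w 0.368 F [-0.5  0.7  5.3] tilt 0.35
(468, -353, 150) -> [ 1.000e-01 -8.000e-01 -1.229e+02] roll 0.02
(633.7, 26.4, 160) -> [ 110.8 -399.7 -133.5] roll 0.02
(633.7, 26.4, 60) -> [ 110.3 -400.   -33.5] roll 0.02
(np.float64(257.71385985790056), np.float64(258.96043841693626)) (np.float64(257.36925795053), np.float64(257.4452296819788), np.int32(566)) [ 468.2 -351.2   58. ]
```

Request:
move_arm --rows '[[[0,0,-50,0,-1],[0,0,-110,0,-1],[17,-60,-135,0,-1],[34,-120,-135,0,-1],[50,-180,-135,0,-1],[67,-240,-135,0,-1],[84,-300,-135,0,-1],[100,-360,-135,0,-1],[110,-399,-135,0,-1],[110,-399,-135,0,-1],[110,-399,-135,0,-1]]]'

```text
time_s: 23.38
eef_pos: [632.5, 25.5, 161.3]
ee_rot: [0.002, 0.998, -0.071, 0.002]
force: [-0.2, 0.0, -2.0]
grip_width: 0.366
```

```bash
python3 -c "
from h import *
go((633.7,25.4,70),(633.7,25.4,58.5))"
```

```text
tcp [632.5  25.5 161.3] yaw -8.1 t 23.38 w 0.366 F [-0.2  0.  -2. ] tilt 0.33
(633.7, 25.4, 70) -> [ 0.8 -0.4 91.3] roll 0.02
(633.7, 25.4, 58.5) -> [  0.7  -0.4 102.8] roll 0.02
```

Request:
move_arm --rows '[[[0.5,0,50,0,-1],[0.5,0,80,0,-1],[0.5,0,93,0,-1],[0.5,0,98,0,-1],[0.5,0,101,0,-1],[0.5,0,103,0,-1],[0.5,0,103,0,-1]]]'

```text
time_s: 24.25
eef_pos: [634.2, 24.8, 60.1]
ee_rot: [0.002, 0.998, -0.07, 0.004]
force: [-1.7, 0.1, 5.2]
grip_width: 0.366
```

Request:
move_arm --rows '[[[0,0,0,0,1],[0,0,0,0,1],[0,0,0,0,1],[0,0,0,0,1],[0,0,0,0,1],[0,0,-30,0,1],[0,0,-85,0,1],[0,0,-140,0,1],[-60,0,-150,0,1],[-120,0,-150,0,1],[-170,0,-150,0,1],[-170,0,-150,0,1]]]'

```text
time_s: 25.75
eef_pos: [462.4, 50.0, 209.2]
ee_rot: [0.002, 0.998, -0.07, 0.003]
force: [1.3, -0.5, 1.0]
grip_width: 1.005
```

```bash
python3 -c "
from h import *
t=cap('top','top2'); s=cap('side','side2')
for k,p,h in (('D',(657.8,194.5),107),('C',(645.8,110.2),99),('B',(633.7,26.3),91),('A',(621.7,-58),83)):
    for c in (t,s): print(k,np.round(pix(c,(*p,h)),1),end=' ')
    u,v=pix(t,(*p,h)); g=dark(t,u,v,4,60,70); print(g,onz(t,*g[:2],h).round(1) if g else 0)
go()
a=cv2.resize(t['color'][115:240,75:305],None,fx=3,fy=3); cv2.imwrite('pics/f1.png',a)
cv2.imwrite('pics/f2.png',cv2.resize(s['color'][120:370,130:330],None,fx=2.4,fy=2.4))
"
```

```text
D [165.9 132.9] D [177.9 214.3] (np.float64(166.2), np.float64(133.04), np.int32(25)) [657.4 193.8 107. ]
C [202.5 138.8] C [204.6 191.8] (np.float64(203.125), np.float64(139.16666666666666), np.int32(24)) [645.  108.7  99. ]
B [238.4 144.7] B [228.3 171.9] (np.float64(239.05555555555554), np.float64(145.55555555555554), np.int32(18)) [631.6  24.7  91. ]
A [273.9 150.4] A [249.6 153.9] (np.float64(274.5), np.float64(151.5), np.int32(12)) [619.1 -59.5  83. ]
tcp [465.3  49.3 209.4] yaw -8.1 t 25.85 w 1.005 F [ 0.   0.8 -1.2] tilt 0.55
```

View pics/f1.png

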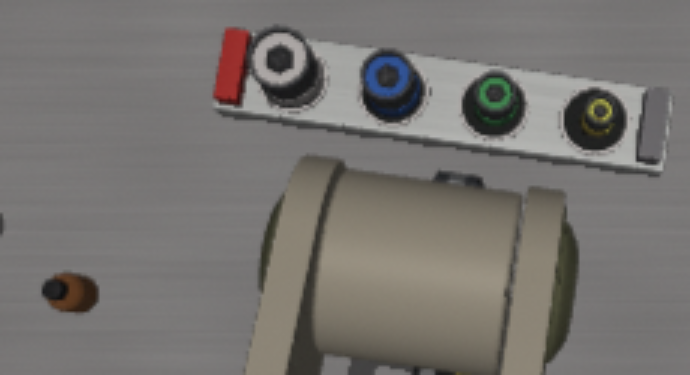

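View pics/f2.png

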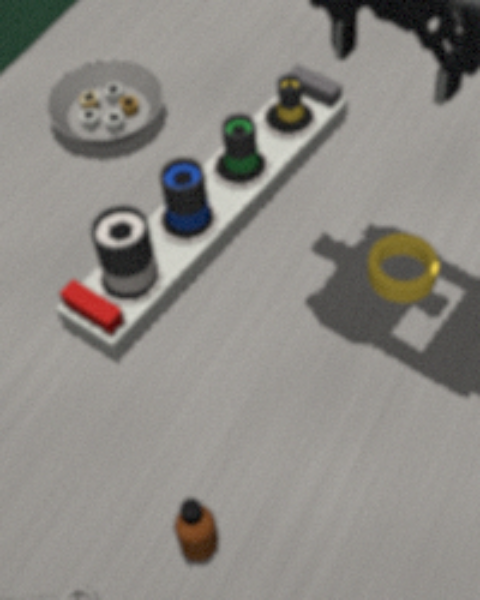

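Both views show the white, blue, green and yellow sockets upright from the red block to the grey block. The top view reads each within 3 mm of its pad centre. The bottle hasn't moved, and the gripper is open and clear. Handing in.

```bash
python3 -c "
from rig import ctrl
print(ctrl.finish_job())"
```

```text
the job is handed in; nothing more can be done
None
```

All four sockets are on the rail in size order, and I handed the job in at about 26 s of the 96 s. The red block is at the pad_4 end, so D is on pad 4, C on pad 3, B on pad 2 and A on pad 1. `finish_job()` reports no verdict, so the result rests on my own checks.

- **Positions:** The final top-view check put each socket within about 3 mm of its pad centre, against the 12 mm limit. Wrist views taken just after placing put D, C and A within 0.6 mm. B was only checked in the final top and side views.
- **Upright and clear:** The last top and side pictures show all four sockets upright and the gripper open and away from everything. The oil bottle stands where it was.
- **Heights of the sockets before grasping:** These disagreed with the text. Top and side views gave 48, 61, 60 and about 66–70 mm against 50, 58, 66 and 74 mm for A to D. Top and wrist views read lower still (34–58 mm), because those cameras are too close together to measure height well. I relied on the force turning upward to tell when each socket was seated.
- **Reading that disagreed:** One wrist reading of D, taken after placing C, was 3 mm off. I think a shadow merged with the hexagon, and it didn't repeat in the final top view.

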